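# Refit the dough roller's lock pin and pull-test it

## Robot

A 6-joint arm with a two-finger parallel gripper is mounted at the origin on the work surface. World frame = base frame: x ahead of the robot, y to its left, z up, the work surface at z = 0. Lengths are in mm, angles in rad, forces in N, time in s.
With the tool pointing down it reaches from about 350 to 975 mm from the base axis. Payload 4.9 kg.
Tool frame: the origin (TCP) lies midway between the tips of the shut fingers; the grasp point (between the pads) lies 19 mm behind it (r.pinch_z is the distance from the TCP to the grasp point, in mm); z points along the fingers, y is the line along which they close (so a half turn about z gives the same grasp; the last joint's range is limited). The gripper opens to 85 mm and grips with 20 to 120 N. Pads are 22 mm wide; open, the fingers measure 114 mm over their backs; the gripper's body (76 mm by 85 mm) begins 54 mm behind the grasp point. The pads swing forward as they close: fully open they stand 13 mm farther back than shut.
Start: joints at [-1.279, 0.053, 1.613, -0, 1.476, -0.119], TCP at [249.582, -572.983, 202.504] pointing down, gripper open.
Joint ranges: [-3.01, 3.01], [-1.01, 2.22], [0.06, 2.58], [-1.02, 4.17], [0.09, 2.62], [-3.14, 3.14]. Speed limits (rad/s): [2.57, 2.57, 3.14, 3.14, 3.14, 3.14].

## Interface

Orientations are given as a rotation vector (axis times angle).
In Python, from bench import r, viewer, outline_of, spot_point gives the robot as it stands.
- The arm moves only by the shell command python3 -m handwheel 'ROWS' [FORCE]. ROWS is JSON, a list of rows, each an object with "delta_pos": the shift along the tool's x, y, z in mm, a list of three; "twist": the turn, a rotation vector about the tool's x, y, z in degrees, a list of three; "fingers": the finger opening in mm, from 0 to 85.4. In form: [{"delta_pos": [x, y, z], "twist": [wx, wy, wz], "fingers": fingers}, ...]. A call has 1 to 8 rows; each row shifts and turns the commanded pose from where the row before left it, along the tool's axes as they then stand; what a row does not reach is not made up. A row lasts 1/8 s, in which the tool goes at most 62.5 mm and 10.7 degrees, less where a joint would pass 70% of its speed; a pose out of reach is approached as far as the arm can. A call is refused whole if a number of a shift passes 62.5 or a number of a turn 10.7, either way. A call with a gripper value outside its range is refused whole. The fingers move at their own pace and stop on an object; FORCE is the grip in N (left out, the last holds). Time passes only in rows, so rows that do not move let the fingers close. It gives the time, the measured TCP pose, the force, the opening and the grip force at its end, in the units of the state.
- r.get_state(): the state, without advancing time (a new reading comes with each control period).
- viewer.get_image(name): name is "scene" or "side" or "wrist"; returns a dict with "pixels" (384x512x3 uint8, blue, green, red), "camera_matrix" (3x3 intrinsics, pixels), "extrinsics" (4x4, takes a point from camera to world coordinates); the wrist camera has in their place "hand_eye" (4x4, takes a point from camera to tool coordinates, whose origin is the TCP and whose axes are the flange's). Camera axes: x right, y down, z forward; pixel columns grow to the right and rows downward; lengths in mm; the calibration is good to about 2 mm. A picture is of the moment at which its call begins: read the wrist's pose just before it. There is no depth.
- r.sign_off(): hands the job in; it is judged then, once.
Trained networks look in the newest picture that a camera, given by its name, has taken for a name from the list of things; names that differ only in an ending like _2 or _b are one class to them, and where a whole thing is asked for, a point or a joint stands for the part that bears it (a point fixed in the world has none). Each returns a list of dicts, best first, with "conf" (0 to 1); they miss things now and then, are a little off and sometimes report something else, mostly with a low value. They report only what shows in the picture. A call takes as long as a camera call.
- outline_of(camera, label): "mask" (384x512 bool, what is visible of it) and "rect" ([centre column, centre row, width, height] in pixels, round what is visible of it).
- spot_point(camera, label): "position" ([column, row] in pixels: a listed point, or the origin of a listed thing).
The state is a dict: "clock": time; "joint_positions": joint angles; "qd": joint speeds; "joint_torque": joint torques, N m; "ee_pos": TCP position; "orientation": TCP orientation; "ft_force": force on the tool from outside, world axes, zero at the start; "torque": the same for the moment, N m; "gripper_width": finger opening in mm; "grip_force": force on a finger pad.
Only numpy, scipy, OpenCV 4.12 (cv2) and the standard library are available. Lean on these libraries where they do the work, as an engineer would, in place of code of your own. Each camera call takes 0.05 s, during which the arm holds its last target. There are 200 camera calls.

## Task

Take the lock pin with the square red knob out of the wooden block and push it, firmly but without ramming it (never over 40 N), down into the brass socket of the dough roller until it snaps fully home. Then prove that it holds: pull it straight up by its knob with a steadily rising force to about 15 N, hold that for about a second and never pull harder than 20 N. Ease off, set the pin back down fully home and let go, leaving everything else where it was.

Things in the scene. Friction and masses are not known exactly. Their poses are not given: they have to be found in the camera images.
- lock_pin: lock pin, 94 mm long, 56 to 112 g, upright. Origin at the centre of its nose (lowest point), z up the pin. Nose cone 6 mm wide at 0 mm to a 14 mm flat-backed bulb at 7 to 11 mm, then a 9 mm neck; 16 mm round steel shaft from 30 to 50 mm; 30 mm round flange 50 to 54 mm; square red knob from 54 to 94 mm. It fits the socket at any yaw
- pin_knob (a point): centre of the square red knob (24 x 24 x 40 mm, its sides along the pin's x and y), 74 mm above the nose
- pin_shoulder (a point): point on the lock pin's axis at the underside of its flange, 50 mm above the nose; when home it lies on the socket mouth
- socket_mouth (a point): centre of the top face of the brass socket, 75 mm above the table on the tongue at the roller's front (robot side); z up. Socket 36 x 36 mm with a 17.6 mm square hole, chamfered 3 mm, through an 18 mm top plate, open below. The grey lug around it, 54 x 54 mm, has its rim 9 mm lower
- socket_jaws (a point): point on the hole's axis, 31 mm below the mouth, near two hidden sprung jaws, whose own height is set anew each time. The bulb pushes them aside with about 8 to 15 N, first met 15 to 20 mm before home; they snap in behind it 2 to 7 mm before home; then the flange stops hard on the mouth. So a snapped-in pin has 2 to 7 mm of free play upwards
- socket (a joint): upward movement of the socket in its lug, metres; 0 = down on its stop. A stiff preloaded spring holds it down: once the free play is used up, a pull on the pin lifts it only above about 5 N, then 1 mm for each further 8 N (about 1.2 mm at 15 N, 1.9 mm at 20 N), and a green band shows above the lug's rim
- roller: white dough roller fixed to the table, base 180 x 240 mm, 130 mm high; origin under the centre of its base, its front (-x) bears the tongue with the socket, 135 mm from the origin; crank on its -y side
- block: wooden block, 56 x 210 x 58 mm high, fixed; origin under its centre. Three 18.4 mm square holes in a row along its y, 70 mm apart; in each a pin hangs by its flange on the block's top, its nose 8 mm above the table, so it must be lifted 51 mm straight up to clear
- pin_black: another machine's pin, same size, round black knob 26 mm across: leave alone
- pin_white: another machine's pin, same size, round white knob 26 mm across: leave alone
- bowl: steel bowl, 140 mm wide, 75 mm high: leave alone; origin under its centre
- cutter: steel ring cutter, 72 mm wide, 40 mm high: leave alone; origin under its centre
- sugar_jar: white jar, 72 mm wide, 90 mm high: leave alone; origin under its centre
- brush: pastry brush lying flat: leave alone
- spatula: spatula lying flat: leave alone

How it is judged (in metres and radians):
On the way, in this order (a step that is already met when the one before it is completed fails the run):
1. the lock pin is pressed fully home in the socket (z of pin_shoulder in the frame of socket_mouth below 0.0015 m and horizontal distance between pin_shoulder and socket_mouth below 0.003 m and angle between the z axis of lock_pin and the z axis of socket_mouth, either way round below 0.08 rad), for 0.1 s.
2. the seated pin is pulled up by its knob with about 15 N (over 11 N), held, and stays in (z of pin_shoulder in the frame of socket_mouth below 0.01 m and horizontal distance between pin_shoulder and socket_mouth below 0.003 m and angle between the z axis of lock_pin and the z axis of socket_mouth, either way round below 0.08 rad and value of joint socket above 0.0007 m and contact force between the fingers and lock_pin above 3 N and contact force between the fingers and roller below 1 N), for 0.5 s.
At the end, for the whole second after the job is handed in: The lock pin is snapped in and home in the socket: its flange is within 3 mm above the mouth and within 3 mm sideways of its centre, the pin within 0.08 rad of the socket's axis, at rest and released, with the socket back down on its stop (within 0.4 mm). No bystander has moved more than 20 mm (z of pin_shoulder in the frame of socket_mouth below 0.003 m and horizontal distance between pin_shoulder and socket_mouth below 0.003 m and angle between the z axis of lock_pin and the z axis of socket_mouth, either way round below 0.08 rad and value of joint socket below 0.0004 m and linear speed of lock_pin below 0.01 m/s and contact force between the fingers and lock_pin below 0.1 N); the robot touches nothing.
It fails at once if the pin was pulled harder than about 20 N (value of joint socket above 0.002 m).
It fails at once if the pin was rammed into the socket (over 45 N) (contact force between lock_pin and roller above 45 N).
It fails at once if a bystander was disturbed (moved more than 20 mm) (distance of any of pin_black, pin_white, bowl, cutter, sugar_jar, brush, spatula from where it was at the start of the episode above 0.02 m).
It also fails if it takes over 72 s, if anything falls off the work surface, if the arm or the gripper's body presses on something with over 40 N, if the wrist force passes 120 N, or if a joint passes its speed limit or range.

## Working session

There is one attempt and no reset: what is moved stays moved. The work goes in short steps, Python scripts to look and compute and a shell command to move; the robot and the scene stay as the last step left them, time stands still between calls to the robot, and variables do not carry over. Pictures are saved under pics/ and viewed, at most 10 in all, crops included, and the job is handed in when it is done.

```bash
mkdir -p pics; ls; cat > h.py <<'E'
import numpy as np, cv2
from scipy.spatial.transform import Rotation as R
from bench import r, viewer, outline_of, spot_point
def grab(n):
    s=r.get_state(); im=viewer.get_image(n)
    if n=="wrist":
        T=np.eye(4);T[:3,:3]=R.from_rotvec(s["orientation"]).as_matrix();T[:3,3]=s["ee_pos"]
        E=T@np.array(im["hand_eye"])
    else: E=np.array(im["extrinsics"])
    return im["pixels"],np.array(im["camera_matrix"]),E
def ray(K,E,p):
    d=E[:3,:3]@np.linalg.inv(K)@np.array([p[0],p[1],1.]);return E[:3,3],d/np.linalg.norm(d)
def atz(K,E,p,z):
    o,d=ray(K,E,p);return o+d*(z-o[2])/d[2]
def proj(K,E,P):
    q=np.linalg.inv(E)@np.append(P,1.);q=K@q[:3];return q[:2]/q[2]
def tri(rays):
    A=np.zeros((3,3));b=np.zeros(3)
    for o,d in rays:
        M=np.eye(3)-np.outer(d,d);A+=M;b+=M@o
    return np.linalg.solve(A,b)
E
python3 - <<'E'
from h import *
s=r.get_state();print({k:np.round(v,3) for k,v in s.items()}, r.pinch_z)
C={}
for n in ("scene","side","wrist"):
    px,K,X=grab(n);C[n]=(K,X);cv2.imwrite(f"pics/{n}0.png",px)
    print(n,X[:3,3].round())
    for l in ("pin_knob","pin_shoulder","socket_mouth","pin_black","pin_white","block","roller","bowl","sugar_jar","cutter"):
        for d in spot_point(n,l)[:2]: print(n,l,round(d["conf"],2),np.round(d["position"],1),end=" ")
        for z in (0,75,82,108): 
            pass
        print()
a=cv2.imread("pics/scene0.png");b=cv2.imread("pics/side0.png");c=cv2.imread("pics/wrist0.png")
E
```

```text
pics
{'clock': np.float64(0.0), 'joint_positions': array([-1.279,  0.053,  1.614,  0.   ,  1.476, -0.119]), 'qd': array([-0.002, -0.002, -0.002, -0.002, -0.001, -0.001]), 'joint_torque': array([-0.0000e+00, -3.9368e+01, -3.7018e+01,  0.0000e+00,  7.0000e-03,
       -0.0000e+00]), 'ee_pos': array([ 249.401, -572.329,  201.237]), 'orientation': array([-3.073, -0.64 ,  0.   ]), 'ft_force': array([-0.286,  0.362, -0.176]), 'torque': array([-0.019,  0.016,  0.033]), 'grip_force': np.float64(0.0), 'gripper_width': np.float64(85.467)} 18.700000000000003
scene [1420. -243. 1048.]
scene pin_knob 0.69 [349.5 171.6] 
scene pin_shoulder 0.58 [349.9 176.4] 
scene socket_mouth 0.48 [228.9 201. ] 
scene pin_black 0.67 [332.6 192.5] 
scene pin_white 0.73 [330.3 190.6] scene pin_white 0.44 [357.4 175.8] 
scene block 0.65 [346.1 185. ] 
scene roller 0.61 [232.5 251.4] scene roller 0.24 [228.2 179.1] 
scene bowl 0.72 [131.3 211. ] 
scene sugar_jar 0.9 [367.8 227.8] 
scene cutter 0.78 [225.1 178.6] 
side [212. 794. 604.]
side pin_knob 0.79 [207.3 254.2] 
side pin_shoulder 0.84 [210.6 265. ] 
side socket_mouth 0.65 [268.6 174. ] 
side pin_black 0.55 [206.4 306.3] side pin_black 0.52 [268.4 171.4] 
side pin_white 0.64 [212.3 286.3] side pin_white 0.54 [203.9 307.2] 
side block 0.98 [212.3 284.6] 
side roller 0.73 [233.2 186.7] side roller 0.22 [349.9 182.9] 
side bowl 0.71 [324.  164.3] side bowl 0.46 [325.6 289.1] 
side sugar_jar 0.78 [148.1 261.2] 
side cutter 0.68 [326.2 208.3] 
wrist [ 327. -538.  374.]
```

```bash
python3 - <<'E'
from h import *
a=cv2.imread("pics/scene0.png");b=cv2.imread("pics/side0.png")
cv2.imwrite("pics/both.png",np.hstack([cv2.resize(a[100:330,80:420],(400,271)),cv2.resize(b[100:350,100:440],(400,294))[:271]]))
C={n:grab(n)[1:] for n in ("scene","side")}
P={"pin_knob":([349.5,171.6],[207.3,254.2]),"pin_shoulder":([349.9,176.4],[210.6,265]),"socket_mouth":([228.9,201],[268.6,174]),"block":([346.1,185],[212.3,284.6]),
"bowl":([131.3,211],[324,164.3]),"jar":([367.8,227.8],[148.1,261.2]),"cutter":([225.1,178.6],[326.2,208.3]),"roller":([232.5,251.4],[233.2,186.7])}
for k,(p,q) in P.items(): 
    t=tri([ray(*C["scene"],p),ray(*C["side"],q)]);print(k,t.round(1),(proj(*C["scene"],t)-p).round(1),(proj(*C["side"],t)-q).round(1))
E
```

```text
pin_knob [549.2 289.2  80.8] [-0.5 -0.3] [-0.7  0.3]
pin_shoulder [543.7 294.4  54.2] [-1.3 -0.7] [-2.   0.9]
socket_mouth [ 562.6 -111.6   70.7] [-0.3 -0.3] [-0.3  0.2]
block [537.4 296.7   2.5] [0.1 0.1] [ 0.2 -0.1]
bowl [ 452.9 -416.2  -16.4] [1.  1.2] [ 1.1 -0.9]
jar [721.4 288.2   1.3] [-0.5 -0.2] [-0.6  0.2]
cutter [380.2 -95.6  -5.8] [-1.8 -2.1] [-2.6  1.9]
roller [ 693.3 -131.   -11.9] [0.5 0.4] [ 0.5 -0.3]
```

View pics/both.png

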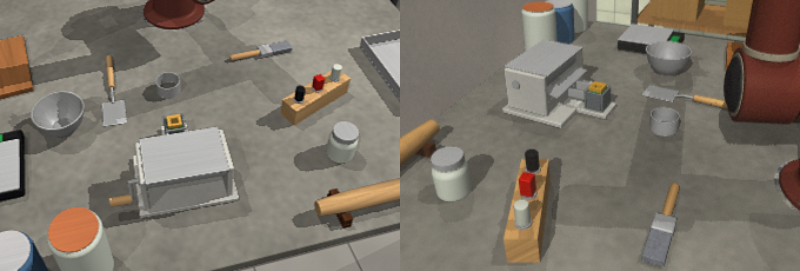

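View pics/side0.png

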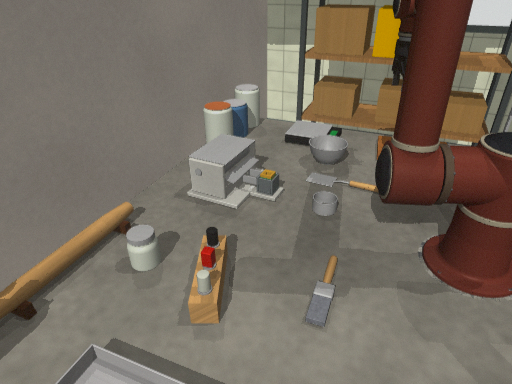

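The networks give the knob at about (547, 290) and the socket mouth at (563, −112), with the heights roughly right. In the picture the red knob is the middle one of the three in the block. I'll move the wrist over the block for a close look.

```bash
python3 -m handwheel '[{"delta_pos":[36,-37,-8],"twist":[0,0,0],"fingers":85},{"delta_pos":[36,-37,-8],"twist":[0,0,0],"fingers":85},{"delta_pos":[36,-37,-8],"twist":[0,0,0],"fingers":85},{"delta_pos":[36,-37,-8],"twist":[0,0,0],"fingers":85},{"delta_pos":[36,-37,-8],"twist":[0,0,0],"fingers":85},{"delta_pos":[36,-37,-8],"twist":[0,0,0],"fingers":85},{"delta_pos":[36,-37,-8],"twist":[0,0,0],"fingers":85},{"delta_pos":[36,-37,-8],"twist":[0,0,0],"fingers":85}]' 40
python3 -m handwheel '[{"delta_pos":[36,-37,-4],"twist":[0,0,0],"fingers":85},{"delta_pos":[36,-37,-4],"twist":[0,0,0],"fingers":85},{"delta_pos":[36,-37,-4],"twist":[0,0,0],"fingers":85},{"delta_pos":[36,-37,-4],"twist":[0,0,0],"fingers":85},{"delta_pos":[36,-37,-4],"twist":[0,0,0],"fingers":85},{"delta_pos":[36,-37,-4],"twist":[0,0,0],"fingers":85},{"delta_pos":[36,-37,-4],"twist":[0,0,0],"fingers":85},{"delta_pos":[36,-37,0],"twist":[0,0,0],"fingers":85}]'
python3 -m handwheel '[{"delta_pos":[0,0,0],"twist":[0,0,-9.5],"fingers":60},{"delta_pos":[0,0,0],"twist":[0,0,-9.5],"fingers":60},{"delta_pos":[0,0,0],"twist":[0,0,-9.5],"fingers":60},{"delta_pos":[0,0,0],"twist":[0,0,-9.5],"fingers":60},{"delta_pos":[0,0,0],"twist":[0,0,-9.5],"fingers":60},{"delta_pos":[0,0,0],"twist":[0,0,-9.5],"fingers":60},{"delta_pos":[0,0,0],"twist":[0,0,-9.5],"fingers":60},{"delta_pos":[0,0,0],"twist":[0,0,0],"fingers":60}]'
cat > look.py <<'E'
from h import *
import sys
s=r.get_state();print(s["clock"],s["ee_pos"].round(1) if hasattr(s["ee_pos"],"round") else s["ee_pos"],"F",np.round(s["ft_force"],2))
M=R.from_rotvec(s["orientation"]).as_matrix();print("tool x yaw",np.degrees(np.arctan2(M[1,0],M[0,0])).round(2),"tilt",M[2,2])
px,K,X=grab("wrist");cv2.imwrite(f"pics/{sys.argv[1]}.png",px)
for a in sys.argv[2:]:
    l,z=a.split(":")
    for d in spot_point("wrist",l)[:2]: print(l,round(d["conf"],2),np.round(d["position"],1),atz(K,X,d["position"],float(z)).round(1))
E
python3 look.py w1 pin_knob:82 pin_shoulder:58 block:0 pin_black:8 pin_white:8
```

```text
clock: 2.75
ee_pos: [395.7, -185.1, 267.1]
orientation: [3.075, 0.64, 0.001]
ft_force: [1.2, -0.2, -0.0]
gripper_width: 84.6
grip_force: 0.0
clock: 3.75
ee_pos: [541.9, 201.6, 295.2]
orientation: [3.075, 0.641, 0.002]
ft_force: [0.8, -0.8, 0.0]
gripper_width: 85.3
grip_force: 0.0
clock: 4.75
ee_pos: [541.2, 199.8, 294.6]
orientation: [2.223, 2.22, 0.0]
ft_force: [-0.1, 0.1, -0.4]
gripper_width: 59.6
grip_force: 0.0
4.75 [541.2 199.8 294.6] F [-0.12  0.12 -0.41]
tool x yaw 89.93 tilt -0.9999999973575701
pin_knob 0.89 [260.6  67.6] [544.  296.9  82. ]
pin_shoulder 0.72 [257.8  71.7] [541.1 293.4  58. ]
block 0.94 [257.1  70.4] [540.1 296.1   0. ]
pin_black 0.66 [279.4 122.2] [569.1 232.3   8. ]
pin_white 0.98 [238.8  14. ] [518.5 358.8   8. ]
pin_white 0.15 [282.7 120.9] [573.4 234.    8. ]
```

View pics/w1.png

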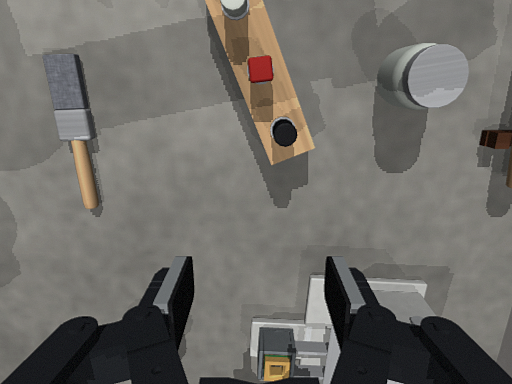

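The wrist picture shows the red knob at (260, 68) with a yaw of about 6°, black at (283, 131), white at (235, 5) and the block yawed about 22°. I'll check a closer viewpoint and estimate the knob's yaw.

```bash
cat > yaw.py <<'E'
from h import *
def redyaw(px,K,X,ztop):
    hsv=cv2.cvtColor(px,cv2.COLOR_BGR2HSV)
    m=(((hsv[...,0]<8)|(hsv[...,0]>172))&(hsv[...,1]>150)&(hsv[...,2]>60)).astype(np.uint8)
    n,l,st,c=cv2.connectedComponentsWithStats(m);i=1+np.argmax(st[1:,4])
    v=hsv[...,2][l==i];print("area",st[i,4],st[i,:4],"V pct",np.percentile(v,[10,30,50,70,90]))
    for th in (0,np.percentile(v,[50])[0]*0.85):
        mm=((l==i)&(hsv[...,2]>th)).astype(np.uint8)
        cn=max(cv2.findContours(mm,0,1)[0],key=cv2.contourArea)[:,0]
        w=np.array([atz(K,X,p,ztop)[:2] for p in cn],np.float32)
        print("rect centre,size,angle",cv2.minAreaRect(w))
if __name__=="__main__":
    px,K,X=grab("wrist");redyaw(px,K,X,102)
    for T in ([545,235,210],[545,245,240],[545,225,190]):
        Y=X.copy();Y[:3,3]+=np.array(T)-r.get_state()["ee_pos"]; print(T,proj(K,Y,[544,294,102]))
    print(X.round(2))
E
python3 yaw.py
```

```text
area 573 [248  56  25  27] V pct [117. 150. 152. 155. 158.]
rect centre,size,angle ((543.3867797851562, 295.11724853515625), (22.88728904724121, 23.26056480407715), 5.990054130554199)
rect centre,size,angle ((543.303955078125, 296.0801696777344), (21.408655166625977, 21.444869995117188), 7.401544570922852)
[545, 235, 210] [256.62100579 114.68227543]
[545, 245, 240] [256.82214998 122.99202139]
[545, 225, 190] [256.44730349 103.25926191]
[[ 1.0000e+00 -0.0000e+00  0.0000e+00  5.4174e+02]
 [-0.0000e+00 -9.5000e-01 -3.2000e-01  2.8510e+02]
 [ 0.0000e+00  3.2000e-01 -9.5000e-01  4.6554e+02]
 [ 0.0000e+00  0.0000e+00  0.0000e+00  1.0000e+00]]
```

```bash
python3 -m handwheel '[{"delta_pos":[22,1,42],"twist":[0,0,0],"fingers":60},{"delta_pos":[23,1,43],"twist":[0,0,0],"fingers":60},{"delta_pos":[0,0,0],"twist":[0,0,-6.5],"fingers":60},{"delta_pos":[0,0,0],"twist":[0,0,0],"fingers":60}]'
python3 look.py w2 pin_knob:82 pin_shoulder:58 pin_black:8 pin_white:8 ; python3 yaw.py | head -3
```

```text
clock: 5.6
ee_pos: [543.0, 244.9, 208.9]
orientation: [-2.092, -2.343, 0.001]
ft_force: [-0.4, 0.6, 0.4]
gripper_width: 60.1
grip_force: 0.0
5.6 [543.  244.9 208.9] F [-0.4   0.57  0.36]
tool x yaw 96.46 tilt -0.9999994574721822
pin_knob 0.78 [263.9 119. ] [542.  298.7  82. ]
pin_shoulder 0.89 [264.8 120.3] [543.6 295.1  58. ]
pin_black 0.89 [280.6 176.7] [569.9 230.2   8. ]
pin_white 0.72 [242.6  44.3] [514.4 360.7   8. ]
area 915 [250 108  29  33] V pct [109. 149. 152. 154. 157.]
rect centre,size,angle ((543.1871948242188, 296.4070739746094), (22.685468673706055, 25.23182487487793), 6.436619281768799)
rect centre,size,angle ((543.1823120117188, 296.4703063964844), (21.05946159362793, 20.499494552612305), 6.43931770324707)
```

View pics/w2.png

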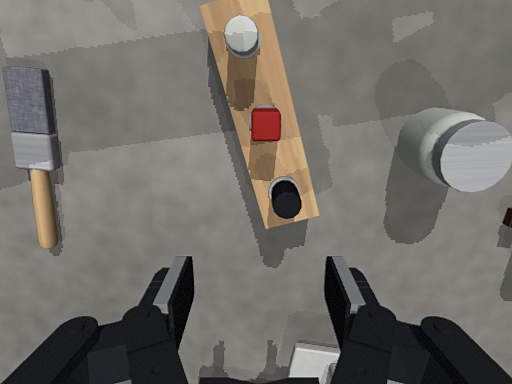

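The knob is square to the tool at (266, 125), centre about (543, 296.3), and the midpoint of its two neighbours agrees at (542, 295.5). I'll move over it and go down.

```bash
python3 -m handwheel '[{"delta_pos":[25,3,0],"twist":[0,0,0],"fingers":52},{"delta_pos":[26,3,0],"twist":[0,0,0],"fingers":52},{"delta_pos":[0,0,30],"twist":[0,0,0],"fingers":52},{"delta_pos":[0,0,30],"twist":[0,0,0],"fingers":52},{"delta_pos":[0,0,20],"twist":[0,0,0],"fingers":52},{"delta_pos":[0,0,0],"twist":[0,0,0],"fingers":52}]'
python3 look.py w3 pin_knob:82 pin_shoulder:58
```

```text
clock: 6.65
ee_pos: [542.3, 295.5, 127.6]
orientation: [-2.091, -2.343, 0.005]
ft_force: [0.3, -0.9, 0.3]
gripper_width: 52.1
grip_force: 0.0
6.65 [542.3 295.5 127.6] F [ 0.3 -0.9  0.3]
tool x yaw 96.51 tilt -0.9999938022495641
pin_knob 0.7 [236.4 105.6] [521.4 363.8  82. ]
pin_knob 0.67 [258.7 208.8] [542.6 298.5  82. ]
pin_shoulder 0.58 [257.2 202.7] [541.9 294.1  58. ]
pin_shoulder 0.52 [239.1 104. ] [521.8 363.2  58. ]
```

View pics/w3.png

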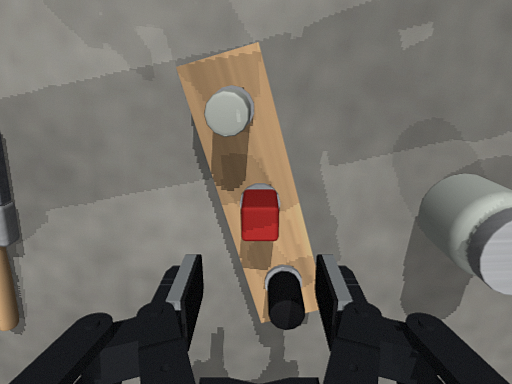

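The red knob at (260, 215) lies on the mid-line between the fingers (column 259). I'll go down to z = 69 and grip.

```bash
python3 -m handwheel '[{"delta_pos":[0.5,0.5,25],"twist":[0,0,0],"fingers":52},{"delta_pos":[0,0,22],"twist":[0,0,0],"fingers":52},{"delta_pos":[0,0,11.5],"twist":[0,0,0],"fingers":52},{"delta_pos":[0,0,0],"twist":[0,0,0],"fingers":52},{"delta_pos":[0,0,0],"twist":[0,0,0],"fingers":20},{"delta_pos":[0,0,0],"twist":[0,0,0],"fingers":20},{"delta_pos":[0,0,0],"twist":[0,0,0],"fingers":20},{"delta_pos":[0,0,0],"twist":[0,0,0],"fingers":20}]' 50
python3 -m handwheel '[{"delta_pos":[0,0,0],"twist":[0,0,0],"fingers":20},{"delta_pos":[0,0,0],"twist":[0,0,0],"fingers":20}]'
```

```text
clock: 7.8
ee_pos: [544.4, 297.1, 72.4]
orientation: [2.091, 2.344, 0.002]
ft_force: [-1.6, -0.2, 6.3]
gripper_width: 20.9
grip_force: 41.2
clock: 8.05
ee_pos: [544.4, 297.1, 72.3]
orientation: [2.091, 2.344, 0.002]
ft_force: [-0.8, 0.5, 5.1]
gripper_width: 21.1
grip_force: 41.3
```

```bash
python3 -m handwheel '[{"delta_pos":[0,0,-8],"twist":[0,0,0],"fingers":20},{"delta_pos":[0,0,-10],"twist":[0,0,0],"fingers":20},{"delta_pos":[0,0,0],"twist":[0,0,0],"fingers":20}]'
python3 -m handwheel '[{"delta_pos":[0,0,-15],"twist":[0,0,0],"fingers":20},{"delta_pos":[0,0,-15],"twist":[0,0,0],"fingers":20},{"delta_pos":[0,0,-15],"twist":[0,0,0],"fingers":20},{"delta_pos":[0,0,-15],"twist":[0,0,0],"fingers":20},{"delta_pos":[0,0,-15],"twist":[0,0,0],"fingers":20},{"delta_pos":[0,0,0],"twist":[0,0,0],"fingers":20}]'
python3 - <<'E'
from h import *
C={}
for n in ("scene","side"):
    px,K,X=grab(n);C[n]=(K,X);cv2.imwrite(f"pics/{n}1.png",px)
    for l in ("socket_mouth","pin_knob","pin_shoulder"):
        for d in spot_point(n,l)[:1]: C[n,l]=d["position"]; print(n,l,d["conf"],d["position"])
for l in ("socket_mouth","pin_knob","pin_shoulder"):
    if ("scene",l) in C and ("side",l) in C: print(l,tri([ray(*C[n],C[n,l]) for n in ("scene","side")]).round(1))
print(atz(*C["scene"],C["scene","socket_mouth"],75).round(1),atz(*C["side"],C["side","socket_mouth"],75).round(1))
E
```

```text
clock: 8.43
ee_pos: [544.5, 296.9, 90.3]
orientation: [2.091, 2.344, 0.003]
ft_force: [0.5, 0.4, -1.5]
gripper_width: 20.7
grip_force: 39.3
clock: 9.18
ee_pos: [544.9, 297.1, 166.3]
orientation: [2.09, 2.343, 0.005]
ft_force: [0.3, -0.0, -1.1]
gripper_width: 20.9
grip_force: 39.3
scene socket_mouth 0.69 [229.4, 201.9]
scene pin_knob 0.58 [353.2, 146.6]
scene pin_shoulder 0.65 [354.6, 154.1]
side socket_mouth 0.56 [270.7, 173.6]
side pin_knob 0.56 [203.0, 219.0]
side pin_shoulder 0.73 [206.0, 233.2]
socket_mouth [ 560.1 -112.8   69. ]
pin_knob [543.7 291.7 179.6]
pin_shoulder [540.7 298.9 147.3]
[ 571.6 -110.9   75. ] [ 554.3 -110.7   75. ]
```

View pics/side1.png

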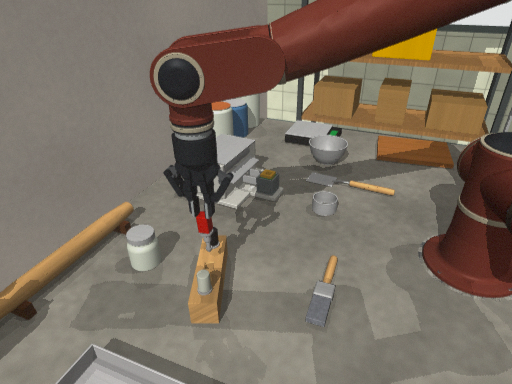

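The pin is held upright and clear of the block, with the red knob at (204, 220) in the side picture. I'll move to in front of the socket and turn the tool to the roller's axis.

```bash
python3 -m handwheel '[{"delta_pos":[0,0,-35],"twist":[0,0,0],"fingers":20},{"delta_pos":[0,0,-35],"twist":[0,0,0],"fingers":20},{"delta_pos":[-49,-11,0],"twist":[0,0,0],"fingers":20},{"delta_pos":[-49,-11,0],"twist":[0,0,0],"fingers":20},{"delta_pos":[-49,-11,0],"twist":[0,0,0],"fingers":20},{"delta_pos":[-49,-11,0],"twist":[0,0,0],"fingers":20},{"delta_pos":[-49,-11,0],"twist":[0,0,0],"fingers":20},{"delta_pos":[-49,-11,0],"twist":[0,0,0],"fingers":20}]'
python3 -m handwheel '[{"delta_pos":[-49,-11,0],"twist":[0,0,0],"fingers":20},{"delta_pos":[-49,-11,0],"twist":[0,0,0],"fingers":20},{"delta_pos":[0,0,0],"twist":[0,0,10.4],"fingers":20},{"delta_pos":[0,0,0],"twist":[0,0,10.4],"fingers":20},{"delta_pos":[0,0,0],"twist":[0,0,10.4],"fingers":20},{"delta_pos":[0,0,0],"twist":[0,0,10.4],"fingers":20},{"delta_pos":[0,0,0],"twist":[0,0,10.4],"fingers":20},{"delta_pos":[0,0,0],"twist":[0,0,10.4],"fingers":20}]'
python3 -m handwheel '[{"delta_pos":[0,0,0],"twist":[0,0,10.4],"fingers":20},{"delta_pos":[0,0,0],"twist":[0,0,10.4],"fingers":20},{"delta_pos":[0,0,0],"twist":[0,0,10.4],"fingers":20},{"delta_pos":[0,0,0],"twist":[0,0,10.4],"fingers":20},{"delta_pos":[0,0,0],"twist":[0,0,0],"fingers":20}]'
python3 look.py w4 socket_mouth:75 pin_knob:189 pin_shoulder:222
```

```text
clock: 10.58
ee_pos: [511.3, -4.4, 233.9]
orientation: [2.091, 2.345, 0.0]
ft_force: [1.5, -0.5, -0.7]
gripper_width: 21.0
grip_force: 39.3
clock: 11.58
ee_pos: [500.9, -102.7, 233.8]
orientation: [-3.006, -0.913, 0.0]
ft_force: [0.1, -0.1, -0.4]
gripper_width: 20.9
grip_force: 39.3
clock: 12.2
ee_pos: [500.9, -102.8, 233.8]
orientation: [-3.135, 0.201, 0.0]
ft_force: [-0.3, -0.3, -0.9]
gripper_width: 20.7
grip_force: 39.3
12.2 [ 500.9 -102.8  233.8] F [-0.28 -0.32 -0.91]
tool x yaw -7.34 tilt -0.9999999486982839
socket_mouth 0.88 [263.6  95.8] [ 570.  -114.5   75. ]
pin_knob 0.59 [258.2 251.1] [471.9 -97.  189. ]
pin_shoulder 0.9 [256.5 237.7] [497.9 -99.4 222. ]
pin_shoulder 0.16 [257.7 252.6] [488.2 -98.8 222. ]
```

View pics/w4.png

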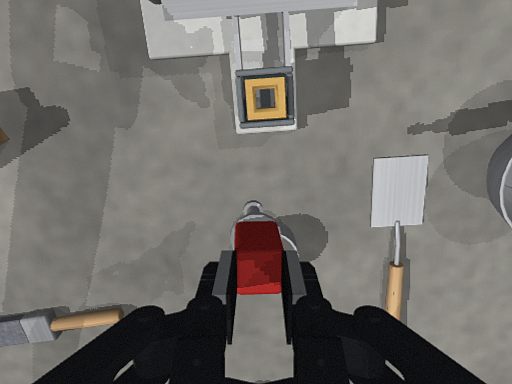

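The brass socket centre is at about (265, 98), square to the view within a few degrees. The pin's nose shows at (252, 206). I'll measure both more exactly.

```bash
cat > sock.py <<'E'
from h import *
def sock(px,K,X):
    hsv=cv2.cvtColor(px,cv2.COLOR_BGR2HSV)
    m=((hsv[...,0]>14)&(hsv[...,0]<30)&(hsv[...,1]>130)&(hsv[...,2]>90)).astype(np.uint8)
    p=proj(K,X,[567,-114,75]).astype(int)
    n,l,st,c=cv2.connectedComponentsWithStats(m)
    i=min(range(1,n),key=lambda i:np.hypot(*(c[i]-p))+(1e3 if st[i,4]<200 else 0))
    cn=max(cv2.findContours((l==i).astype(np.uint8),0,1)[0],key=cv2.contourArea)[:,0]
    w=np.array([atz(K,X,q,75)[:2] for q in cn],np.float32)
    print("px rect",cv2.minAreaRect(cn.astype(np.float32)));print("world rect",cv2.minAreaRect(w))
if __name__=="__main__":
    s=r.get_state();px,K,X=grab("wrist");sock(px,K,X);t=np.array(s["ee_pos"])
    for h in (64.3,14.3,10.3,-29.7): print("on axis at TCP-",h,proj(K,X,t-[0,0,h]).round(1))
    cv2.imwrite("pics/c5.png",cv2.resize(px[60:310,180:340],None,fx=2.4,fy=2.4,interpolation=2))
E
python3 sock.py
```

```text
px rect ((265.5558776855469, 98.22647094726562), (40.112274169921875, 39.11521911621094), 85.60128784179688)
world rect ((567.4813842773438, -116.00897216796875), (36.03303146362305, 35.51395797729492), 86.49925231933594)
on axis at TCP- 64.3 [261.  202.1]
on axis at TCP- 14.3 [261.6 230.6]
on axis at TCP- 10.3 [261.6 233.5]
on axis at TCP- -29.7 [262.3 269.6]
```

View pics/c5.png

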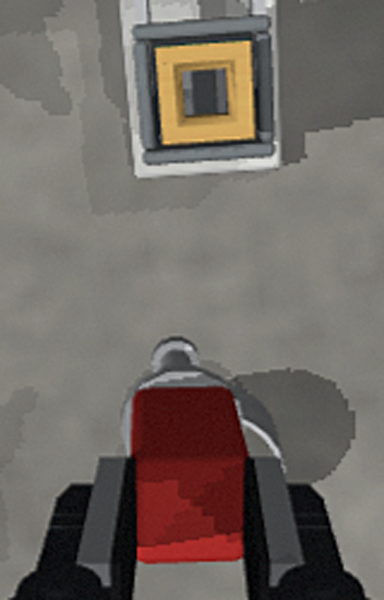

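```bash
cat > ov.py <<'E'
from h import *
s=r.get_state();t=np.array(s["ee_pos"]);M=R.from_rotvec(s["orientation"]).as_matrix()
def ring(c,ax,rad):
    u=np.cross(ax,[1,0,0.]);u/=np.linalg.norm(u);v=np.cross(ax,u)
    return [c+rad*(np.cos(a)*u+np.sin(a)*v) for a in np.linspace(0,6.283,60)]
out=[]
for n in ("wrist","scene","side"):
    px,K,X=grab(n);c=proj(K,X,t-[0,0,15]);f=3 if n=="wrist" else 7
    w,h=(88,95) if n=="wrist" else (38,42)
    x0,y0=int(c[0]-w/2),int(c[1]-(h*0.55))
    im=cv2.resize(px[y0:y0+h,x0:x0+w],None,fx=f,fy=f,interpolation=2)
    for tilt,col in ((0,(0,255,0)),(0.05,(255,255,0))):
        ax=R.from_rotvec(M[:,0]*tilt).apply([0,0,1.])  # about tool x
        nose=t+[0,0,22.3]-ax*(64.3+22.3)
        P=[ring(nose+ax*z,ax,q) for z,q in ((9,7),(50,15),(54,15))]
        for ringp in P:
            q=np.array([(proj(K,X,p)-[x0,y0]+.5)*f for p in ringp]);cv2.polylines(im,[q.astype(np.int32)],True,col,1)
    out.append(cv2.copyMakeBorder(im,0,300-im.shape[0],0,0,0) if im.shape[0]<300 else im[:300])
cv2.imwrite("pics/ov.png",np.hstack(out))
E
python3 ov.py
```

```text
(no output)
```

View pics/ov.png

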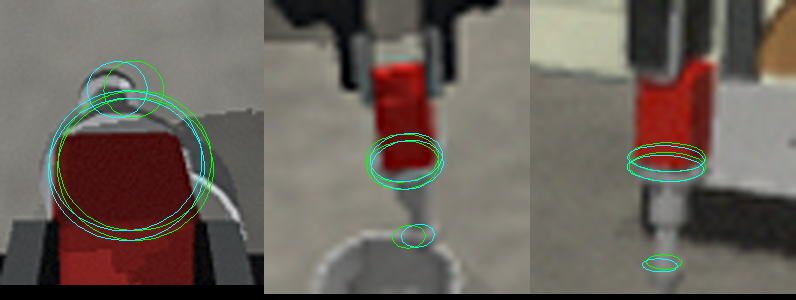

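The overlay shows the pin tilted about 0.05 rad about the tool's x (the cyan rings fit, the green ones don't). The scene picture agrees. I'll turn the tool back by that much, which brings the pin upright, and measure again.

```bash
python3 -m handwheel '[{"delta_pos":[0,0,0],"twist":[-2.8,0,0],"fingers":20},{"delta_pos":[0,0,0],"twist":[0,0,0],"fingers":20},{"delta_pos":[0,0,0],"twist":[0,0,0],"fingers":20}]'
cat > rel.py <<'E'
from h import *
from sock import sock
s=r.get_state();t=np.array(s["ee_pos"]);print(s["clock"],t.round(1),np.round(s["ft_force"],1))
zn=t[2]-64.3
px,K,X=grab("wrist");sock(px,K,X)
for l,z in (("lock_pin",zn),("pin_shoulder",zn+50),("pin_knob",zn+74)):
    for d in spot_point("wrist",l)[:1]: print(l,round(d["conf"],2),np.round(d["position"],1),atz(K,X,d["position"],z).round(1))
# bulb: bright/dark steel blob vs floor -> grey level rows for inspection
hsv=cv2.cvtColor(px,cv2.COLOR_BGR2HSV)
m=(((hsv[...,0]<8)|(hsv[...,0]>172))&(hsv[...,1]>150)&(hsv[...,2]>40)).astype(np.uint8)
n,l,st,c=cv2.connectedComponentsWithStats(m);i=1+np.argmax(st[1:,4])
ys=np.where((l==i).any(1))[0];
for y in range(ys[0]+2,ys[-1]-1,6):
    xs=np.where(l[y]==i)[0];print("knob row",y,xs[0],xs[-1],(xs[0]+xs[-1])/2,end=" | ")
print();print("axis px (nose, bulb, knob bottom, knob top)",[proj(K,X,t+[0,0,h]).round(1) for h in (-64.3,-55.3,-10.3,29.7)])
b=proj(K,X,t-[0,0,55.3]).astype(int)
g=cv2.cvtColor(px,cv2.COLOR_BGR2GRAY)
for y in range(b[1]-6,b[1]+8,2): print(y,b[0]-16,g[y,b[0]-16:b[0]+16])
E
python3 rel.py
```

```text
clock: 12.98
ee_pos: [501.0, -102.7, 234.0]
orientation: [3.087, -0.201, -0.005]
ft_force: [-0.1, -0.2, -0.9]
gripper_width: 20.9
grip_force: 39.3
12.975 [ 501.  -102.7  234. ] [-0.1 -0.2 -0.9]
px rect ((257.0965881347656, 98.15863800048828), (40.02792739868164, 39.197471618652344), 85.2363510131836)
world rect ((567.4728393554688, -115.9780044555664), (36.11418533325195, 35.53498077392578), 86.56967163085938)
lock_pin 0.63 [253.2 204. ] [ 499.9 -100.   169.7]
pin_shoulder 0.88 [252.3 239.1] [496.3 -97.3 219.7]
pin_knob 0.78 [255.6 251.4] [500.6 -98.8 243.7]
knob row 223 237 275 256.0 | knob row 229 236 277 256.5 | knob row 235 235 279 257.0 | knob row 241 235 280 257.5 | knob row 247 235 282 258.5 | knob row 253 237 281 259.0 | knob row 259 236 281 258.5 | knob row 265 237 281 259.0 | knob row 271 237 281 259.0 | knob row 277 237 281 259.0 | knob row 283 237 281 259.0 | knob row 289 237 281 259.0 | 
axis px (nose, bulb, knob bottom, knob top) [array([256.8, 202.1]), array([257.3, 206.4]), array([260.8, 233.4]), array([265.4, 269.5])]
200 241 [125 124 125 122 125 125 127 131 135 104 
[... 223 characters left out ...]
 132]
204 241 [125 124 126 117  79 104 149 155 157 159 158 160 159 156 152 156 186 196
 169  85  97 125 129 129 130 131 129 132 131 132 131 131]
206 241 [126 126 114  99 142 158 160 160 137 102  80  75  68  81  90 102 126 130
 132 133  98 120 129 131 131 133 130 131 133 130 130 130]
208 241 [125 127 111 147 156 158 141 111  88  81  77  74  68  68  66  64  64  83
 128 132 133 130 130 132 132 132 132 130 134 131 131 129]
210 241 [129 125 138 154 159 139 107  97  93  84  78  73  70  69  69  70  67  59
  94 130 133 132 129 130 130 133 130 130 131 131 130 129]
212 241 [107 103 128 141 142 138 110  88  81  79  70  67  70  70  69  68  72  70
  71  77  88 113 133 136 134 134 133 131 130 132 126 129]
```

```bash
cat > d.py <<'E'
from h import *
import sys
M=R.from_rotvec(r.get_state()["orientation"]).as_matrix()
for a in sys.argv[1:]: print(a,(M.T@np.array(eval(a))).round(2))
E
python3 d.py [66.5,-16.3,0] [0,0,-10]
```

```text
[66.5,-16.3,0] [68.06  7.5   0.36]
[0,0,-10] [ 0.   -0.49  9.99]
```

```bash
python3 -m handwheel '[{"delta_pos":[34,4,0],"twist":[0,0,0],"fingers":20},{"delta_pos":[34,3.5,0],"twist":[0,0,0],"fingers":20},{"delta_pos":[0,0,0],"twist":[0,0,0],"fingers":20},{"delta_pos":[0,-1.5,30],"twist":[0,0,0],"fingers":20},{"delta_pos":[0,-1.5,30],"twist":[0,0,0],"fingers":20},{"delta_pos":[0,-0.8,16],"twist":[0,0,0],"fingers":20},{"delta_pos":[0,0,0],"twist":[0,0,0],"fingers":20},{"delta_pos":[0,0,0],"twist":[0,0,0],"fingers":20}]'
python3 rel.py; python3 - <<'E'
from h import *
px,K,X=grab("wrist");t=np.array(r.get_state()["ee_pos"]);c=proj(K,X,t-[0,0,64]).astype(int)
w=px[c[1]-70:c[1]+50,c[0]-60:c[0]+60];out=[cv2.resize(w,(400,400),interpolation=2)]
for n in ("side",):
    px,K,X=grab(n);c=proj(K,X,t-[0,0,64]).astype(int)
    out.append(cv2.resize(px[c[1]-25:c[1]+25,c[0]-25:c[0]+25],(400,400),interpolation=2))
cv2.imwrite("pics/c6.png",np.hstack(out))
E
```

```text
clock: 14.18
ee_pos: [568.2, -119.2, 159.9]
orientation: [3.086, -0.201, -0.001]
ft_force: [1.5, 0.1, -1.0]
gripper_width: 20.6
grip_force: 39.3
14.175 [ 568.2 -119.2  159.9] [ 1.5  0.1 -1. ]
px rect ((251.36923217773438, 194.01031494140625), (43.73234558105469, 46.69680404663086), 85.48600769042969)
world rect ((567.8602905273438, -115.91400909423828), (36.24211883544922, 36.007537841796875), 86.44720458984375)
pin_shoulder 0.64 [254.2 236.1] [ 565.2 -115.1  145.6]
pin_knob 0.63 [254.3 249.4] [ 569.  -114.8  169.6]
knob row 223 237 275 256.0 | knob row 229 236 277 256.5 | knob row 235 235 279 257.0 | knob row 241 235 280 257.5 | knob row 247 235 282 258.5 | knob row 253 237 281 259.0 | knob row 259 237 281 259.0 | knob row 265 237 281 259.0 | knob row 271 237 281 259.0 | knob row 277 237 281 259.0 | knob row 283 237 281 259.0 | knob row 289 237 281 259.0 | 
axis px (nose, bulb, knob bottom, knob top) [array([256.7, 202.3]), array([257.3, 206.5]), array([260.8, 233.5]), array([265.5, 269.4])]
200 241 [ 71  62  63  62  62  61  62  63  62  57  51  51  51  51  53  52  54  55
  56  55  5
[... 180 characters left out ...]
 167]
204 241 [ 78  61  59  60  63 104 146 149 151 150 153 155 155 150 179 187 181 184
 160  76  98 134 138 139 148 155 160 166 167 167 166 166]
206 241 [ 98 114 106  97 140 152 155 158 130  99  75  73  68  66  77 101 177 151
 136 130  90 139 152 149 149 153 161 168 168 169 168 168]
208 241 [112 125 113 143 150 151 138 106  86  78  73  69  66  66  65  63  57  77
 120 128 126 137 164 167 166 166 169 170 169 171 169 168]
210 241 [146 156 144 146 152 126 100  95  88  84  75  67  69  66  67  67  64  56
  85 123 128 120 163 167 167 167 165 166 166 167 166 165]
212 241 [155 154 156 153 155 141 106  85  76  73  71  70  73  69  67  68  66  68
  70  75  83 116 170 178 171 168 166 164 164 163 164 164]
```

View pics/c6.png

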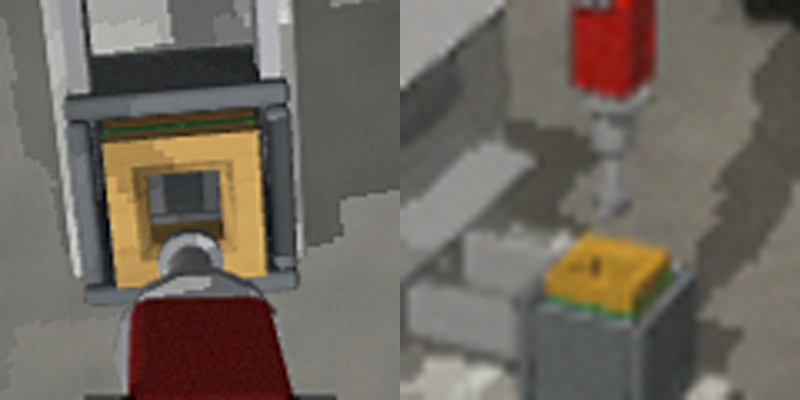

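```bash
python3 - <<'E'
from h import *
t=np.array(r.get_state()["ee_pos"])
px,K,X=grab("wrist");b=atz(K,X,[252.2,206.5],t[2]-55.3);print("bulb",b.round(1))
px,K,X=grab("side");c=proj(K,X,t-[0,0,64]).astype(int)-25
for z in (75,95.6,104.6,145.6,149.6): print(z,((proj(K,X,[b[0],b[1],z])-c+.5)*8).round(1))
print("mm right per px:",[ (proj(K,X,[b[0]+dx,b[1]+dy,75])-proj(K,X,[b[0],b[1],75])).round(2) for dx,dy in ((10,0),(0,10))])
w=px[c[1]:c[1]+50,c[0]:c[0]+50];h=cv2.cvtColor(w,cv2.COLOR_BGR2HSV)
m=((h[...,0]>12)&(h[...,0]<32)&(h[...,1]>120)&(h[...,2]>120)).astype(np.uint8)
n,l,st,ce=cv2.connectedComponentsWithStats(m);i=1+np.argmax(st[1:,4]);print("brass top",st[i],((ce[i]+.5)*8).round(1))
g=cv2.cvtColor(w,cv2.COLOR_BGR2GRAY);print(g[14:28:2,18:36])
E
```

```text
bulb [ 568.4 -115.5  103.8]
75 [203.7 260.7]
95.6 [203.9 212.8]
104.6 [204.  191.6]
145.6 [204.2  92.6]
149.6 [204.3  82.7]
mm right per px: [array([-3.03, -0.57]), array([-1.2 ,  1.46])]
brass top [18 29 15 10 93] [202.6 273.5]
[[114 112 109 114 111 110  91 104 102  99  90  85 113 113 114 115 115 118]
 [ 77  73  78  79 103 104 115 133 137 123 100  91 111 111 113 113 117 120]
 [ 75  74  74  74  74  77 108 124 129 116 101 102 111 111 114 116 118 122]
 [ 77  75  72  72  75  77  88 114 137 124  96 111 109 109 109 114 111 116]
 [ 77  73  77  83 118 115 113 121 135 120 101 116 115 114 115 114 115 112]
 [ 76  76  84 114 111 112 117 124 131 125 114 109 115 114 112 115 117 118]
 [ 73  78 108 106 113 113 112 111 107  93 104 116 117 113 116 117 119 120]]
```

The wrist view has the bulb over the hole within about 1 mm, with the hole at about crop (185, 195) and the bulb at (190, 250). The side view shows the same pin slightly towards −x. I'll shift 1 mm in +x and descend gently, watching the forces.

```bash
python3 -m handwheel '[{"delta_pos":[1,0,0],"twist":[0,0,0],"fingers":20},{"delta_pos":[0,-0.5,10],"twist":[0,0,0],"fingers":20},{"delta_pos":[0,-0.5,10],"twist":[0,0,0],"fingers":20},{"delta_pos":[0,0,0],"twist":[0,0,0],"fingers":20}]'
python3 -m handwheel '[{"delta_pos":[0,-0.2,5],"twist":[0,0,0],"fingers":20},{"delta_pos":[0,-0.2,4],"twist":[0,0,0],"fingers":20},{"delta_pos":[0,0,0],"twist":[0,0,0],"fingers":20}]'
python3 -m handwheel '[{"delta_pos":[0,-0.2,3],"twist":[0,0,0],"fingers":20},{"delta_pos":[0,-0.2,3],"twist":[0,0,0],"fingers":20},{"delta_pos":[0,0,0],"twist":[0,0,0],"fingers":20}]'
```

```text
clock: 15.08
ee_pos: [567.3, -118.7, 136.1]
orientation: [3.087, -0.201, -0.01]
ft_force: [-0.6, -0.3, -1.3]
gripper_width: 20.7
grip_force: 39.3
clock: 15.45
ee_pos: [568.2, -119.0, 128.8]
orientation: [3.086, -0.201, -0.006]
ft_force: [-0.2, 0.2, -1.2]
gripper_width: 20.6
grip_force: 39.3
clock: 15.82
ee_pos: [568.2, -118.9, 122.8]
orientation: [3.086, -0.201, -0.006]
ft_force: [0.0, -0.0, -0.9]
gripper_width: 20.5
grip_force: 39.3
```

```bash
python3 -m handwheel '[{"delta_pos":[0,-0.2,4],"twist":[0,0,0],"fingers":20},{"delta_pos":[0,-0.2,4],"twist":[0,0,0],"fingers":20},{"delta_pos":[0,0,0],"twist":[0,0,0],"fingers":20}]'
python3 -m handwheel '[{"delta_pos":[0,-0.2,3],"twist":[0,0,0],"fingers":20},{"delta_pos":[0,-0.2,3],"twist":[0,0,0],"fingers":20},{"delta_pos":[0,0,0],"twist":[0,0,0],"fingers":20}]'
```

```text
clock: 16.2
ee_pos: [568.1, -118.9, 114.5]
orientation: [3.087, -0.201, -0.007]
ft_force: [0.7, -0.2, -1.9]
gripper_width: 21.4
grip_force: 39.3
clock: 16.58
ee_pos: [568.3, -118.8, 108.8]
orientation: [3.086, -0.201, -0.006]
ft_force: [0.9, 0.5, -1.4]
gripper_width: 21.0
grip_force: 39.2
```

```bash
python3 -m handwheel '[{"delta_pos":[0,0,0],"twist":[0,0,0],"fingers":20},{"delta_pos":[0,-0.1,2],"twist":[0,0,0],"fingers":20},{"delta_pos":[0,-0.1,2],"twist":[0,0,0],"fingers":20},{"delta_pos":[0,0,0],"twist":[0,0,0],"fingers":20}]' 70
python3 -m handwheel '[{"delta_pos":[0,-0.1,2],"twist":[0,0,0],"fingers":20},{"delta_pos":[0,-0.1,1],"twist":[0,0,0],"fingers":20},{"delta_pos":[0,0,0],"twist":[0,0,0],"fingers":20}]'
python3 -m handwheel '[{"delta_pos":[0,-0.1,2],"twist":[0,0,0],"fingers":20},{"delta_pos":[0,-0.1,1],"twist":[0,0,0],"fingers":20},{"delta_pos":[0,0,0],"twist":[0,0,0],"fingers":20}]'
```

```text
clock: 17.08
ee_pos: [568.5, -118.9, 105.2]
orientation: [3.086, -0.201, -0.005]
ft_force: [0.5, -1.0, -1.1]
gripper_width: 20.8
grip_force: 39.7
clock: 17.45
ee_pos: [569.3, -119.1, 103.4]
orientation: [3.086, -0.201, -0.002]
ft_force: [0.1, 0.4, 5.3]
gripper_width: 20.6
grip_force: 41.5
clock: 17.82
ee_pos: [568.5, -118.8, 99.0]
orientation: [3.086, -0.201, -0.005]
ft_force: [0.4, -1.3, 1.6]
gripper_width: 20.3
grip_force: 40.9
```

```bash
python3 -m handwheel '[{"delta_pos":[0,0,0],"twist":[0,0,0],"fingers":10},{"delta_pos":[0,0,0],"twist":[0,0,0],"fingers":10},{"delta_pos":[0,-0.1,2],"twist":[0,0,0],"fingers":10},{"delta_pos":[0,0,0],"twist":[0,0,0],"fingers":10}]' 60
python3 -m handwheel '[{"delta_pos":[0,-0.1,2],"twist":[0,0,0],"fingers":10},{"delta_pos":[0,0,0],"twist":[0,0,0],"fingers":10}]'
python3 -m handwheel '[{"delta_pos":[0,-0.1,2],"twist":[0,0,0],"fingers":10},{"delta_pos":[0,0,0],"twist":[0,0,0],"fingers":10}]'
```

```text
clock: 18.32
ee_pos: [568.5, -118.8, 97.1]
orientation: [3.086, -0.201, -0.005]
ft_force: [0.7, -1.0, 2.0]
gripper_width: 19.5
grip_force: 58.8
clock: 18.58
ee_pos: [568.4, -118.7, 95.0]
orientation: [3.086, -0.201, -0.005]
ft_force: [0.2, -1.0, 1.8]
gripper_width: 19.1
grip_force: 58.7
clock: 18.82
ee_pos: [567.8, -118.5, 92.1]
orientation: [3.087, -0.201, -0.007]
ft_force: [0.8, -0.1, -0.5]
gripper_width: 18.9
grip_force: 58.7
```

```bash
python3 -m handwheel '[{"delta_pos":[0,-0.1,2],"twist":[0,0,0],"fingers":10},{"delta_pos":[0,0,0],"twist":[0,0,0],"fingers":10}]'
python3 -m handwheel '[{"delta_pos":[0,-0.1,2],"twist":[0,0,0],"fingers":10},{"delta_pos":[0,0,0],"twist":[0,0,0],"fingers":10}]'
python3 -m handwheel '[{"delta_pos":[0,-0.1,2],"twist":[0,0,0],"fingers":10},{"delta_pos":[0,0,0],"twist":[0,0,0],"fingers":10}]'
```

```text
clock: 19.08
ee_pos: [568.0, -118.5, 90.4]
orientation: [3.087, -0.201, -0.007]
ft_force: [0.1, 0.6, -1.8]
gripper_width: 19.2
grip_force: 58.7
clock: 19.32
ee_pos: [568.5, -118.7, 89.2]
orientation: [3.086, -0.201, -0.005]
ft_force: [1.7, -0.4, -0.5]
gripper_width: 19.1
grip_force: 59.6
clock: 19.58
ee_pos: [569.3, -118.8, 88.9]
orientation: [3.086, -0.201, -0.003]
ft_force: [-1.4, 1.5, 6.4]
gripper_width: 19.0
grip_force: 62.8
```

```bash
python3 -m handwheel '[{"delta_pos":[0,-0.1,2],"twist":[0,0,0],"fingers":10},{"delta_pos":[0,0,0],"twist":[0,0,0],"fingers":10},{"delta_pos":[0,0,0],"twist":[0,0,0],"fingers":10}]'
python3 -m handwheel '[{"delta_pos":[0,-0.1,2],"twist":[0,0,0],"fingers":10},{"delta_pos":[0,0,0],"twist":[0,0,0],"fingers":10},{"delta_pos":[0,0,0],"twist":[0,0,0],"fingers":10}]'
```

```text
clock: 19.95
ee_pos: [569.7, -118.9, 88.8]
orientation: [3.086, -0.201, -0.002]
ft_force: [-4.9, 2.9, 14.0]
gripper_width: 19.3
grip_force: 65.2
clock: 20.32
ee_pos: [570.2, -119.0, 88.6]
orientation: [3.086, -0.201, -0.001]
ft_force: [-7.6, 4.4, 21.5]
gripper_width: 19.0
grip_force: 67.5
```

There is a hard stop at TCP z = 88.7, where home was predicted at 89.3, and it stays put up to 21.5 N. I'll ease off and start the pull test.

```bash
python3 -m handwheel '[{"delta_pos":[0,0.1,-2],"twist":[0,0,0],"fingers":10},{"delta_pos":[0,0.1,-2],"twist":[0,0,0],"fingers":10},{"delta_pos":[0,0.1,-2],"twist":[0,0,0],"fingers":10},{"delta_pos":[0,0,0],"twist":[0,0,0],"fingers":10}]'
python3 -m handwheel '[{"delta_pos":[0,0.1,-1],"twist":[0,0,0],"fingers":10},{"delta_pos":[0,0.1,-1],"twist":[0,0,0],"fingers":10},{"delta_pos":[0,0,0],"twist":[0,0,0],"fingers":10}]'
python3 -m handwheel '[{"delta_pos":[0,0.05,-1],"twist":[0,0,0],"fingers":10},{"delta_pos":[0,0,0],"twist":[0,0,0],"fingers":10}]'
```

```text
clock: 20.82
ee_pos: [568.6, -118.8, 89.1]
orientation: [3.086, -0.201, -0.004]
ft_force: [1.2, 1.0, 2.1]
gripper_width: 18.8
grip_force: 60.0
clock: 21.2
ee_pos: [568.2, -118.9, 90.8]
orientation: [3.086, -0.201, -0.006]
ft_force: [2.1, -0.0, -1.5]
gripper_width: 18.8
grip_force: 58.8
clock: 21.45
ee_pos: [568.5, -118.9, 92.2]
orientation: [3.086, -0.201, -0.005]
ft_force: [-0.4, -0.1, -0.1]
gripper_width: 19.0
grip_force: 59.0
```

```bash
python3 -m handwheel '[{"delta_pos":[0,0.05,-1],"twist":[0,0,0],"fingers":10},{"delta_pos":[0,0,0],"twist":[0,0,0],"fingers":10}]'
python3 -m handwheel '[{"delta_pos":[0,0.05,-1],"twist":[0,0,0],"fingers":10},{"delta_pos":[0,0,0],"twist":[0,0,0],"fingers":10}]'
python3 -m handwheel '[{"delta_pos":[0,0.05,-1],"twist":[0,0,0],"fingers":10},{"delta_pos":[0,0,0],"twist":[0,0,0],"fingers":10}]'
```

```text
clock: 21.7
ee_pos: [568.3, -118.8, 93.0]
orientation: [3.086, -0.201, -0.005]
ft_force: [0.7, -0.5, -2.5]
gripper_width: 19.2
grip_force: 59.0
clock: 21.95
ee_pos: [568.8, -119.0, 94.7]
orientation: [3.086, -0.201, -0.004]
ft_force: [-0.4, -0.7, -0.4]
gripper_width: 10.3
grip_force: 0.0
clock: 22.2
ee_pos: [568.9, -119.0, 95.8]
orientation: [3.086, -0.201, -0.003]
ft_force: [0.5, -0.8, -0.2]
gripper_width: 10.4
grip_force: 0.0
```

```bash
cat > chk.py <<'E'
from h import *
s=r.get_state();t=np.array(s["ee_pos"]);M=R.from_rotvec(s["orientation"]).as_matrix()
print(s["clock"],t.round(1),np.round(s["ft_force"],1),"w",s["gripper_width"],s["grip_force"])
def red(px):
    h=cv2.cvtColor(px,cv2.COLOR_BGR2HSV)
    return ((h[...,0]<6)|(h[...,0]>174))&(h[...,1]>170)&(h[...,2]>60)
for n in ("scene","side","wrist"):
    px,K,X=grab(n);p=proj(K,X,[568,-116,99])
    m=red(px).astype(np.uint8);k,l,st,c=cv2.connectedComponentsWithStats(m)
    for i in range(1,k):
        if st[i,4]>20 and np.hypot(*(c[i]-p))<60: print(n,"red",st[i],c[i].round(1))
    q=[proj(K,X,[568,-116,z]).round(1) for z in (75,79,99,119)]
    print(n,"axis px z75,79,99,119",*q)
    for lab in ("lock_pin","pin_knob","pin_shoulder","socket_mouth"):
        for d in spot_point(n,lab)[:1]: print("  ",lab,round(d["conf"],2),np.round(d["position"],1))
    if n=="wrist":
        for h in (0,-15,-30): print("pad front corners at tool z",h,[proj(K,X,t+M@np.array([11,y,h])).round(1) for y in (-5,5)])
E
python3 chk.py
```

```text
22.2 [ 568.9 -119.    95.8] [ 0.5 -0.8 -0.2] w 10.360756865235114 0.0
scene red [224 190   7  14  76] [227.  196.9]
scene axis px z75,79,99,119 [227.5 201.4] [227.5 200.5] [227.1 196.1] [226.7 191.6]
   lock_pin 0.57 [224.  211.9]
   pin_knob 0.42 [227.8 208.7]
   pin_shoulder 0.57 [224.3 203.7]
   socket_mouth 0.51 [224.7 198.3]
side red [263 159  10  14 116] [267.7 165.4]
side axis px z75,79,99,119 [267.1 172. ] [267.2 170.9] [267.2 165.1] [267.2 159.1]
   lock_pin 0.69 [264.9 183.8]
   pin_knob 0.45 [268.9 164. ]
   pin_shoulder 0.46 [270.4 169.3]
   socket_mouth 0.54 [270.3 172.6]
wrist red [ 236  217   48   69 2179] [258.1 245.4]
wrist axis px z75,79,99,119 [255.3 227.9] [255.6 230.7] [257.1 246. ] [258.9 264.9]
   lock_pin 0.82 [253.1 203.2]
   pin_knob 0.56 [257.1 246.2]
   pin_shoulder 0.74 [255.1 230.6]
pad front corners at tool z 0 [array([252.8, 222.6]), array([271.4, 222.6])]
pad front corners at tool z -15 [array([252.3, 234.5]), array([272.5, 234.5])]
pad front corners at tool z -30 [array([251.7, 248.6]), array([273.7, 248.6])]
```

The pin is home and upright: the red centroids in all three cameras match the home pose to within 1 px. The fingers slid off the knob's top because the pads stand farther back than I assumed. I'll rise, straighten the tool, open and take a deeper grip.

```bash
python3 -m handwheel '[{"delta_pos":[0,0.7,-15],"twist":[0,0,0],"fingers":10},{"delta_pos":[0,0.5,-10],"twist":[0,0,0],"fingers":45},{"delta_pos":[0,0,0],"twist":[2.8,0,0],"fingers":45},{"delta_pos":[0,-1.4,0],"twist":[0,0,0],"fingers":45},{"delta_pos":[0,0,0],"twist":[0,0,0],"fingers":45},{"delta_pos":[0,0,0],"twist":[0,0,0],"fingers":45}]' 60
python3 chk.py; python3 - <<'E'
from h import *
px,K,X=grab("wrist");g=cv2.cvtColor(px,cv2.COLOR_BGR2GRAY)
for y in range(240,290,6): print(y,g[y,176:344:4])
s=r.get_state();t=np.array(s["ee_pos"]);M=R.from_rotvec(s["orientation"]).as_matrix()
for h in (0,-10,-20,-30,-40): print(h,[proj(K,X,t+M@np.array([11,y,h])).round(1) for y in (-22.5,22.5)])
E
```

```text
clock: 23.7
ee_pos: [568.6, -117.2, 120.2]
orientation: [3.135, -0.204, -0.0]
ft_force: [-0.2, 0.0, 0.6]
gripper_width: 45.1
grip_force: 0.0
23.7 [ 568.6 -117.2  120.2] [-0.2  0.   0.6] w 45.05658681574615 0.0
scene red [223 190   8  13  92] [226.9 195.8]
scene axis px z75,79,99,119 [227.5 201.4] [227.5 200.5] [227.1 196.1] [226.7 191.6]
   lock_pin 0.54 [227.6 210.7]
   pin_knob 0.69 [225.  198.2]
   pin_shoulder 0.62 [223.1 204.1]
   socket_mouth 0.39 [225.5 201. ]
side red [263 158  10  15 126] [267.6 164.8]
side axis px z75,79,99,119 [267.1 172. ] [267.2 170.9] [267.2 165.1] [267.2 159.1]
   lock_pin 0.48 [266.4 184.4]
   pin_knob 0.73 [267.5 161.5]
   pin_shoulder 0.69 [268.9 173.5]
   socket_mouth 0.43 [269.  169.8]
wrist red [ 240  202   42   59 2301] [260.  231.6]
wrist axis px z75,79,99,119 [259.2 212.8] [259.2 215. ] [259.3 227.2] [259.3 241.9]
   lock_pin 0.96 [262.4 189.6]
   pin_knob 0.64 [259. 229.]
   pin_shoulder 0.86 [259.9 215.8]
pad front corners at tool z 0 [array([252.1, 223.1]), array([270.6, 223.1])]
pad front corners at tool z -15 [array([251.5, 235. ]), array
[... 1233 characters left out ...]
8 124 123 124 125 129 128 128 127 125 120 120 120 119 119   5   2  10
  31  66  65  67  19  18]
282 [ 23  16  69  63  63  18   7   2  13 110 110 121 125 123 125 124 125 128
 128 126 124 125 125 130 125 125 123 119 115 114 116 120 119   4   8  12
  10  69  66  63  24  30]
288 [ 15  60  62  65  66  16   8   9  14 112 112 123 124 120 122 125 125 126
 126 127 122 122 122 123 121 122 119 119 118 116 121 119 120   8  10  11
  16  35  65  64  67  12]
0 [array([220.1, 222.9]), array([303.6, 222.9])]
-10 [array([218.1, 230.6]), array([306. , 230.6])]
-20 [array([215.7, 239.2]), array([308.7, 239.2])]
-30 [array([213.1, 248.8]), array([311.7, 248.8])]
-40 [array([210.2, 259.6]), array([315.1, 259.6])]
```

```bash
python3 -m handwheel '[{"delta_pos":[0,0,20],"twist":[0,0,0],"fingers":45},{"delta_pos":[0,0,15],"twist":[0,0,0],"fingers":45},{"delta_pos":[0,0,7],"twist":[0,0,0],"fingers":45},{"delta_pos":[0,0,5],"twist":[0,0,0],"fingers":45},{"delta_pos":[0,0,0],"twist":[0,0,0],"fingers":45},{"delta_pos":[0,0,0],"twist":[0,0,0],"fingers":45}]'
python3 - <<'E'
from h import *
px,K,X=grab("wrist");g=cv2.cvtColor(px,cv2.COLOR_BGR2GRAY)
h=cv2.cvtColor(px,cv2.COLOR_BGR2HSV);m=((h[...,0]<6)|(h[...,0]>174))&(h[...,1]>170)&(h[...,2]>60)
ys,xs=np.where(m);print("red rows",ys.min(),ys.max(),"cols",xs.min(),xs.max())
print("knob centre axis",[proj(K,X,[568,-116.3,z]).round(1) for z in (79,99,119)])
for x in (0,11): print("pad corner x",x,[proj(K,X,np.array(r.get_state()["ee_pos"])+[x,22,hh]).round(1) for hh in (10,15,25,35)])
E
```

```text
clock: 25.25
ee_pos: [569.2, -117.7, 73.8]
orientation: [3.135, -0.204, 0.002]
ft_force: [0.2, -0.0, 1.0]
gripper_width: 44.9
grip_force: 0.0
red rows 232 313 cols 234 287
knob centre axis [array([259.6, 247.9]), array([259.8, 267.1]), array([259.9, 291.2])]
pad corner x 0 [array([220.3, 254.9]), array([219.2, 259.6]), array([217. , 269.8]), array([214.5, 281.2])]
pad corner x 11 [array([216.7, 235.9]), array([215.6, 240.2]), array([213.1, 249.5]), array([210.3, 260. ])]
```

```bash
python3 -m handwheel '[{"delta_pos":[0,0,0],"twist":[0,0,0],"fingers":10},{"delta_pos":[0,0,0],"twist":[0,0,0],"fingers":10},{"delta_pos":[0,0,0],"twist":[0,0,0],"fingers":10},{"delta_pos":[0,0,0],"twist":[0,0,0],"fingers":10},{"delta_pos":[0,0,0],"twist":[0,0,0],"fingers":10}]' 60
python3 chk.py | grep -v " lab"
```

```text
clock: 25.92
ee_pos: [569.2, -117.7, 73.9]
orientation: [3.135, -0.204, 0.002]
ft_force: [0.3, -0.5, 4.6]
gripper_width: 22.5
grip_force: 60.6
25.925 [ 569.2 -117.7   73.9] [ 0.3 -0.5  4.6] w 22.512989284185302 60.60099720954895
scene red [224 190   7  14  91] [227. 196.]
scene axis px z75,79,99,119 [227.5 201.4] [227.5 200.5] [227.1 196.1] [226.7 191.6]
   lock_pin 0.51 [227.5 209.6]
   pin_knob 0.47 [226.1 200. ]
   pin_shoulder 0.47 [368.6 229.8]
   socket_mouth 0.61 [225.8 201.3]
side red [263 159  10  14  75] [268.7 166.5]
side axis px z75,79,99,119 [267.1 172. ] [267.2 170.9] [267.2 165.1] [267.2 159.1]
   lock_pin 0.68 [214.6 256.5]
   pin_knob 0.42 [267.4 160.1]
   pin_shoulder 0.43 [266.1 171.6]
   socket_mouth 0.63 [269.  172.2]
wrist red [ 233  232   52   81 3994] [258.8 273.2]
wrist axis px z75,79,99,119 [259.1 244.6] [259.1 247.9] [259.1 267.1] [259.2 291.2]
   lock_pin 0.71 [259.9 213.2]
   pin_knob 0.9 [257.6 269. ]
   pin_shoulder 0.63 [259.6 245.4]
pad front corners at tool z 0 [array([252.6, 222.9]), array([271.1, 222.9])]
pad front corners at tool z -15 [array([252.1, 234.8]), array([272.2, 234.8])]
pad front corners at tool z -30 [array([251.5, 248.8]), array([273.4, 248.8])]
```

```bash
python3 -m handwheel '[{"delta_pos":[0,0,-1],"twist":[0,0,0],"fingers":10},{"delta_pos":[0,0,-1],"twist":[0,0,0],"fingers":10},{"delta_pos":[0,0,-1],"twist":[0,0,0],"fingers":10},{"delta_pos":[0,0,0],"twist":[0,0,0],"fingers":10}]'
python3 -m handwheel '[{"delta_pos":[0,0,-1],"twist":[0,0,0],"fingers":10},{"delta_pos":[0,0,0],"twist":[0,0,0],"fingers":10}]'
python3 -m handwheel '[{"delta_pos":[0,0,-1],"twist":[0,0,0],"fingers":10},{"delta_pos":[0,0,0],"twist":[0,0,0],"fingers":10}]'
```

```text
clock: 27.18
ee_pos: [568.5, -117.2, 75.7]
orientation: [-3.134, 0.204, 0.001]
ft_force: [1.9, 0.4, -2.8]
gripper_width: 22.4
grip_force: 59.7
clock: 27.42
ee_pos: [568.5, -117.3, 77.2]
orientation: [-3.135, 0.204, 0.001]
ft_force: [1.9, 0.2, -1.9]
gripper_width: 22.1
grip_force: 59.7
clock: 27.68
ee_pos: [568.5, -117.4, 77.8]
orientation: [-3.135, 0.204, 0.001]
ft_force: [1.9, -0.2, -4.5]
gripper_width: 22.1
grip_force: 59.4
```

```bash
python3 -m handwheel '[{"delta_pos":[0,0,-1],"twist":[0,0,0],"fingers":10},{"delta_pos":[0,0,0],"twist":[0,0,0],"fingers":10}]'
python3 -m handwheel '[{"delta_pos":[0,0,-1],"twist":[0,0,0],"fingers":10},{"delta_pos":[0,0,0],"twist":[0,0,0],"fingers":10}]'
```

```text
clock: 27.92
ee_pos: [568.2, -117.3, 78.2]
orientation: [-3.135, 0.205, 0.001]
ft_force: [3.8, 0.0, -8.7]
gripper_width: 22.8
grip_force: 59.1
clock: 28.18
ee_pos: [568.1, -117.3, 79.0]
orientation: [-3.135, 0.205, 0.002]
ft_force: [4.9, -1.3, -13.3]
gripper_width: 22.7
grip_force: 59.3
```

```bash
python3 -m handwheel '[{"delta_pos":[0,0,-0.7],"twist":[0,0,0],"fingers":10},{"delta_pos":[0,0,0],"twist":[0,0,0],"fingers":10}]'
python3 -m handwheel '[{"delta_pos":[0,0,0],"twist":[0,0,0],"fingers":10},{"delta_pos":[0,0,0],"twist":[0,0,0],"fingers":10}]'
```

```text
clock: 28.42
ee_pos: [568.0, -117.3, 79.2]
orientation: [-3.135, 0.204, 0.002]
ft_force: [5.9, -1.5, -15.8]
gripper_width: 22.6
grip_force: 59.5
clock: 28.68
ee_pos: [568.0, -117.3, 79.2]
orientation: [-3.135, 0.205, 0.002]
ft_force: [6.1, -0.9, -16.1]
gripper_width: 22.5
grip_force: 59.5
```

Steady at 16.1 N including the pin's weight, so about 15 N net. I'll hold for a second, then ease off.

```bash
python3 -m handwheel '[{"delta_pos":[0,0,0],"twist":[0,0,0],"fingers":10},{"delta_pos":[0,0,0],"twist":[0,0,0],"fingers":10},{"delta_pos":[0,0,0],"twist":[0,0,0],"fingers":10},{"delta_pos":[0,0,0],"twist":[0,0,0],"fingers":10},{"delta_pos":[0,0,0],"twist":[0,0,0],"fingers":10},{"delta_pos":[0,0,0],"twist":[0,0,0],"fingers":10},{"delta_pos":[0,0,0],"twist":[0,0,0],"fingers":10},{"delta_pos":[0,0,0],"twist":[0,0,0],"fingers":10}]'
python3 chk.py | grep red
python3 -m handwheel '[{"delta_pos":[0,0,1],"twist":[0,0,0],"fingers":10},{"delta_pos":[0,0,1],"twist":[0,0,0],"fingers":10},{"delta_pos":[0,0,1],"twist":[0,0,0],"fingers":10},{"delta_pos":[0,0,1],"twist":[0,0,0],"fingers":10},{"delta_pos":[0,0,1],"twist":[0,0,0],"fingers":10},{"delta_pos":[0,0,1],"twist":[0,0,0],"fingers":10},{"delta_pos":[0,0,1],"twist":[0,0,0],"fingers":10},{"delta_pos":[0,0,0],"twist":[0,0,0],"fingers":10}]'
```

```text
clock: 29.68
ee_pos: [568.0, -117.2, 79.2]
orientation: [-3.135, 0.204, 0.002]
ft_force: [5.5, -2.9, -15.2]
gripper_width: 22.3
grip_force: 59.4
scene red [223 188   8  14  97] [227.  194.4]
side red [264 157   9  15  75] [269. 165.]
wrist red [ 233  232   52   81 4005] [258.8 273.1]
clock: 31.42
ee_pos: [568.7, -117.5, 74.1]
orientation: [3.135, -0.204, 0.0]
ft_force: [0.3, 0.6, -1.5]
gripper_width: 22.7
grip_force: 61.2
```

```bash
python3 -m handwheel '[{"delta_pos":[0,0,1],"twist":[0,0,0],"fingers":10},{"delta_pos":[0,0,1],"twist":[0,0,0],"fingers":10},{"delta_pos":[0,0,1],"twist":[0,0,0],"fingers":10},{"delta_pos":[0,0,0],"twist":[0,0,0],"fingers":10},{"delta_pos":[0,0,0],"twist":[0,0,0],"fingers":10}]'
```

```text
clock: 32.05
ee_pos: [569.1, -117.6, 73.8]
orientation: [3.135, -0.204, 0.0]
ft_force: [-7.0, 1.5, 12.5]
gripper_width: 22.5
grip_force: 63.0
```

```bash
python3 -m handwheel '[{"delta_pos":[0,0,-1],"twist":[0,0,0],"fingers":10},{"delta_pos":[0,0,0],"twist":[0,0,0],"fingers":10},{"delta_pos":[0,0,0],"twist":[0,0,0],"fingers":45},{"delta_pos":[0,0,0],"twist":[0,0,0],"fingers":45},{"delta_pos":[0,0,0],"twist":[0,0,0],"fingers":45},{"delta_pos":[0,0,0],"twist":[0,0,0],"fingers":45}]' 20
python3 -m handwheel '[{"delta_pos":[0,0,-12],"twist":[0,0,0],"fingers":45},{"delta_pos":[0,0,-25],"twist":[0,0,0],"fingers":45},{"delta_pos":[0,0,-35],"twist":[0,0,0],"fingers":45},{"delta_pos":[0,0,-35],"twist":[0,0,0],"fingers":45},{"delta_pos":[0,0,0],"twist":[0,0,0],"fingers":45},{"delta_pos":[0,0,0],"twist":[0,0,0],"fingers":45}]'
python3 chk.py; python3 -c "
from sock import *
px,K,X=grab('wrist');sock(px,K,X)"
```

```text
clock: 32.8
ee_pos: [568.6, -117.4, 71.6]
orientation: [-3.135, 0.204, 0.001]
ft_force: [0.1, -0.4, 0.7]
gripper_width: 45.2
grip_force: 0.0
clock: 33.55
ee_pos: [568.4, -117.4, 178.6]
orientation: [-3.135, 0.204, 0.0]
ft_force: [-0.5, 0.3, -1.1]
gripper_width: 45.0
grip_force: 0.0
33.55 [ 568.4 -117.4  178.6] [-0.5  0.3 -1.1] w 45.01055375159862 0.0
scene red [223 190   8  14  93] [226.9 195.9]
scene axis px z75,79,99,119 [227.5 201.4] [227.5 200.5] [227.1 196.1] [226.7 191.6]
   lock_pin 0.59 [332.2 193.7]
   pin_knob 0.41 [226.6 195.8]
   pin_shoulder 0.59 [226.9 202. ]
   socket_mouth 0.65 [226.8 199.3]
side red [263 158  10  15 125] [267.5 165. ]
side axis px z75,79,99,119 [267.1 172. ] [267.2 170.9] [267.2 165.1] [267.2 159.1]
   lock_pin 0.65 [267.6 184.4]
   pin_knob 0.5 [269. 162.]
   pin_shoulder 0.52 [268.8 171.8]
   socket_mouth 0.68 [212.1 285.5]
wrist red [ 244  178   32   42 1296] [259.4 199. ]
wrist axis px z75,79,99,119 [259.2 187.1] [259.2 188.5] [259.2 196.3] [259.2 205.3]
   lock_pin 0.89 [260.3 175.5]
   pin_knob 0.86 [258.6 195.9]
   pin_shoulder 0.65 [258.9 190.6]
pad front corners at tool z 0 [array([252.5, 223.2]), array([271.1, 223.2])]
pad front corners at tool z -15 [array([252. , 235.1]), array([272.1, 235.1])]
pad front corners at tool z -30 [array([251.4, 249.1]), array([273.3, 249.1])]
px rect ((258.42401123046875, 186.55662536621094), (41.101009368896484, 43.15080261230469), 86.98721313476562)
world rect ((567.9639282226562, -115.65316009521484), (35.658321380615234, 35.88326644897461), 86.56230163574219)
```

The knob is back at the home height (scene row 195.9, side row 165.0, both as before the pull). The fingers are clear and no force reads, so I'm handing in.

```bash
python3 -c "
from bench import r
print(r.sign_off())"
```

```text
the job is handed in; nothing more can be done
None
```

The job is handed in (no verdict came back): the pin was pushed home with about 21.5 N, held a pull of about 15 N for just over a second (after the fingers slid off the knob once and I re-gripped lower), then was set back down fully home and released, with nothing else touched as far as I could tell.

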